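# Put each plaster mould back under its own upper half

## Robot

A 6-joint arm with a two-finger parallel gripper is mounted at the origin on a cart in front of the work surface, level with it; the furniture and walls round the work are solid. World frame = base frame: x ahead of the robot, y to its left, z up, the work surface at z = 0. Lengths are in mm, angles in rad, forces in N, time in s.
With the tool pointing down it reaches from about 350 to 775 mm from the base axis. Payload 7.3 kg.
Tool frame: the origin (TCP) lies midway between the tips of the shut fingers; the grasp point (between the pads) lies 19 mm behind it; z points along the fingers, y is the line along which they close (so a half turn about z gives the same grasp; the last joint's range is limited). The gripper opens to 92 mm and grips with 3 to 60 N. Pads are 19 mm wide; open, the fingers measure 130 mm over their backs; the gripper's body (75 mm by 190 mm) begins 47 mm behind the grasp point.
Start: joints at [-1.458, 0.342, 1.524, -0, 1.275, -0.146], TCP at [134.38, -507.53, 226.741] pointing down, gripper open.
Joint ranges: [-2.53, 2.53], [-0.77, 2.02], [0.04, 2.7], [-1, 4.14], [0.28, 2.66], [-3.11, 3.11]. Speed limits (rad/s): [2.57, 2.57, 3.14, 3.14, 3.14, 3.14].

## Interface

Orientations are given as [roll, pitch, yaw] about the fixed x, y, z axes, in that order (R = Rz(yaw) Ry(pitch) Rx(roll)).
In Python, from plant import bot gives the robot as it stands. The module is installed in compiled form; this text tells all that it offers.
- The arm moves only by the shell command python3 -m crank 'ROWS' [OPENING]. ROWS is JSON, a list of rows, each a list of 6 numbers: the shift along the tool's x, y, z in m, then the turn, a rotation vector about the tool's x, y, z in rad. In form: [[dx, dy, dz, wx, wy, wz], ...]. A call has 1 to 5 rows; each row shifts and turns the commanded pose from where the row before left it, along the tool's axes as they then stand; what a row does not reach is not made up. A row lasts 1/8 s, in which the tool goes at most 62.5 mm and 10.7 degrees, less where a joint would pass 70% of its speed; a pose out of reach is approached as far as the arm can. A call is refused whole if a number of a shift passes 0.0625 or a number of a turn 0.188, either way. A call with a gripper value outside its range is refused whole. OPENING is the opening in per cent of the stroke, from 0 (shut) to 100 (fully open), set as the call begins (- or left out, the last holds). The fingers move at their own pace and stop on an object; the grip force is fixed at half the most. Time passes only in rows, so rows that do not move let the fingers close. It gives the time, the measured TCP pose, the force, the opening and the grip force at its end, in the units of the state.
- bot.get_obs(): the state, without advancing time (a new reading comes with each control period).
- bot.capture(name): name is "side" or "top"; returns a dict with "color" (400x640x3 uint8, blue, green, red), "fov_y" (degrees; the focal length in pixels is half the picture's height over the tangent of half this angle, whatever the lens; pixels are square), "cx", "cy" (the principal point, pixels), "k1" (the pictures are not rectified: a ray, as slopes to the right and down, at radius r is drawn at 1 + k1 r^2 times it, then the intrinsics apply), "extrinsics" (4x4, takes a point from world to camera coordinates). Camera axes: x right, y up, looking along -z (the intrinsics and any distortion apply to the point x, -y, -z); pixel columns grow to the right and rows downward; lengths in mm; the calibration is good to about 2 mm. A picture is of the moment at which its call begins. There is no depth.
- bot.close_job(): hands the job in; it is judged then, once.
The state is a dict: "time": time; "joint_positions": joint angles; "dq": joint speeds; "tau": joint torques, N m; "tool_pos": TCP position; "tcp_rot": TCP orientation; "contact_force": force on the tool from outside, world axes, zero at the start; "moment": the same for the moment, N m; "grip_width": finger opening in mm; "finger_force": force on a finger pad.
Only numpy, scipy, OpenCV 4.12 (cv2) and the standard library are available. Lean on these libraries where they do the work, as an engineer would, in place of code of your own. Each camera call takes 0.05 s, during which the arm holds its last target. There are 200 camera calls.

## Task

The upper halves of the three plaster press moulds were put on the wrong lower halves. Change them round so that each mould is closed by its own half, striped ends together with the stripes matching in colour and number, fully seated on the keys, so that they dry true; the empty plywood board is a clean place to lay a half down meanwhile. Leave the clay fish and the clay moth drying behind them where they are.

Things in the scene. Friction and masses are not known exactly. Their poses are not given: they have to be found in the camera images.
- lower_red: lower half of the mould with one red stripe on the ledge at its front (-x) end: off-white plaster, 124 (x) x 88 (y) x 28 high, loose, 0.45 kg. Origin: centre of underside. An upper half leaves a ledge of 20 mm at its ends, 14 at its sides. Two tapered keys, 8 high, stand on top: at x=-26 mm (20 wide at foot, 10 at tip) and x=+26 (11 and 5).
- lower_blue: lower half of the mould with two blue stripes on the ledge at its front (-x) end: off-white plaster, 124 (x) x 88 (y) x 28 high, loose, 0.45 kg. Origin: centre of underside. An upper half leaves a ledge of 20 mm at its ends, 14 at its sides. Two tapered keys, 8 high, stand on top: at x=-26 mm (20 wide at foot, 10 at tip) and x=+26 (11 and 5).
- lower_green: lower half of the mould with three green stripes on the ledge at its front (-x) end: off-white plaster, 124 (x) x 88 (y) x 28 high, loose, 0.45 kg. Origin: centre of underside. An upper half leaves a ledge of 20 mm at its ends, 14 at its sides. Two tapered keys, 8 high, stand on top: at x=-26 mm (20 wide at foot, 10 at tip) and x=+26 (11 and 5).
- upper_red: upper half, one red stripe on the front (-x) of its top: plaster, 84 (x) x 60 (y, grip here) x 36 high, 0.24 kg. Origin: centre of underside. Holes below, 10 deep: 22 wide at x=-26 mm, 13 at x=+26; they go over the keys of any lower half, striped ends together; seated: centred, axes along it, underside 28 mm over its origin. Starts seated on a lower half of another colour.
- upper_blue: upper half, two blue stripes on the front (-x) of its top: plaster, 84 (x) x 60 (y, grip here) x 36 high, 0.24 kg. Origin: centre of underside. Holes below, 10 deep: 22 wide at x=-26 mm, 13 at x=+26; they go over the keys of any lower half, striped ends together; seated: centred, axes along it, underside 28 mm over its origin. Starts seated on a lower half of another colour.
- upper_green: upper half, three green stripes on the front (-x) of its top: plaster, 84 (x) x 60 (y, grip here) x 36 high, 0.24 kg. Origin: centre of underside. Holes below, 10 deep: 22 wide at x=-26 mm, 13 at x=+26; they go over the keys of any lower half, striped ends together; seated: centred, axes along it, underside 28 mm over its origin. Starts seated on a lower half of another colour.
- ware_board: clean plywood board 120 (x) x 110 (y) x 12 mm, fixed, empty at the start: a free place to lay one half down. Origin: centre of its underside; top 12 mm above.
- clay_fish: clay fish pendant, brown, 51 x 48 x 17 mm, loose, drying behind the moulds. Origin: centre of its underside.
- clay_moth: thin clay moth, brown, 58 x 64 x 11 mm, loose, drying behind the moulds. Origin: centre of its underside.

How it is judged:
By the outcome, as a careful person would: the job done as asked, in the order asked, and still so for the second after the job is handed in, with the robot touching nothing.
It also fails if it takes over 115 s, if anything falls off the work surface, if the arm or the gripper's body presses on something with over 40 N, if the wrist force passes 120 N, or if a joint passes its speed limit or range.

## Working session

There is one attempt and no reset: what is moved stays moved. The work goes in short steps, Python scripts to look and compute and a shell command to move; the robot and the scene stay as the last step left them, time stands still between calls to the robot, and variables do not carry over. Pictures are saved under pics/ and viewed, at most 14 in all, crops included, and the job is handed in when it is done.

```bash
mkdir -p pics
python3 - <<'E'
from plant import bot
import cv2,numpy as np
o=bot.get_obs();print({k:np.round(v,3).tolist() for k,v in o.items()})
for n in("top","side"):
    c=bot.capture(n);cv2.imwrite(f"pics/{n}0.png",c["color"]);print(n,c["fov_y"],c["cx"],c["cy"],c["k1"],np.round(c["extrinsics"],3).tolist())
E
```

```text
{'time': 0.0, 'joint_positions': [-1.458, 0.343, 1.525, -0.0, 1.275, -0.146], 'dq': [0.0, -0.001, 0.001, 0.001, -0.002, -0.0], 'tau': [-0.002, -43.125, -24.422, 0.072, 0.056, -0.0], 'tool_pos': [134.323, -507.094, 226.042], 'tcp_rot': [-3.14, -0.0, 0.259], 'contact_force': [-0.211, 0.502, 0.069], 'moment': [-0.02, 0.029, -0.012], 'finger_force': 0.0, 'grip_width': 91.836}
top 53.72697910848152 320.95894797917566 194.51047668861474 -0.031516697566750386 [[0.021, -1.0, -0.013, -118.096], [0.997, 0.02, 0.08, -565.311], [-0.08, -0.015, 0.997, -956.859], [0.0, 0.0, 0.0, 1.0]]
side 45.88696878257005 311.6558688932305 198.9035918913715 -0.1189610210792035 [[-0.944, -0.33, -0.014, 488.884], [0.183, -0.555, 0.812, -224.796], [-0.276, 0.764, 0.584, -883.707], [0.0, 0.0, 0.0, 1.0]]
```

View pics/top0.png

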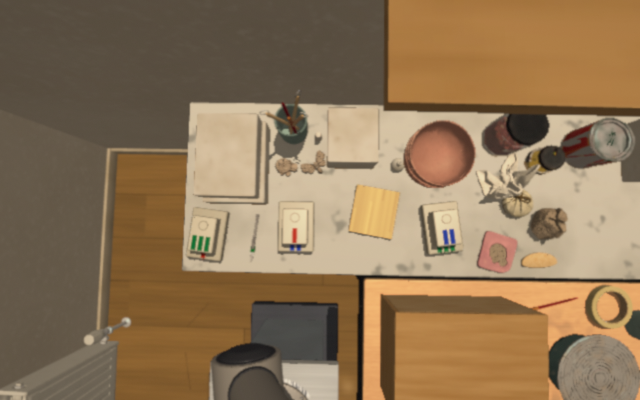

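View pics/side0.png

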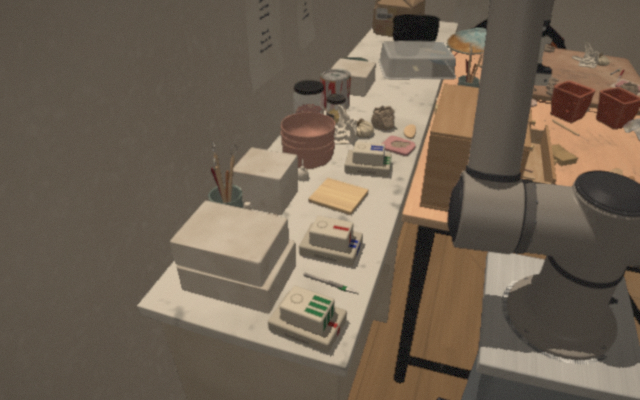

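The three stacks, left to right in the top view, are green on red at (205,235), red on blue at (295,227) and blue on green at (442,229). The board is at (374,211). A wooden cabinet at (465,350) stands near the arm, so I'll enlarge these areas.

```bash
cat > h.py <<'E'
import numpy as np, cv2
from plant import bot
class Cam:
    def __init__(s,n):
        c=bot.capture(n); s.img=c["color"]; s.E=np.array(c["extrinsics"]); s.k=c["k1"]
        f=s.img.shape[0]/2/np.tan(np.radians(c["fov_y"])/2); s.K=(f,c["cx"],c["cy"])
        s.pos=-s.E[:3,:3].T@s.E[:3,3]
    def dir(s,u,v):
        f,cx,cy=s.K; d=np.array([(u-cx)/f,(v-cy)/f]); p=d.copy()
        for _ in range(20): p=d/(1+s.k*p@p)
        return s.E[:3,:3].T@np.array([p[0],-p[1],-1])
    def plane(s,u,v,z):
        d=s.dir(u,v); return s.pos+d*(z-s.pos[2])/d[2]
    def proj(s,P):
        q=s.E[:3,:3]@np.asarray(P,float)+s.E[:3,3]; p=np.array([q[0],-q[1]])/-q[2]
        f,cx,cy=s.K; return p*(1+s.k*p@p)*f+[cx,cy]
def tri(c1,p1,c2,p2):
    a,b=c1.dir(*p1),c2.dir(*p2); t=np.linalg.lstsq(np.c_[a,-b],c2.pos-c1.pos,rcond=None)[0]
    A,B=c1.pos+a*t[0],c2.pos+b*t[1]; return (A+B)/2,np.linalg.norm(A-B)
E
python3 - <<'E'
from h import *
t=cv2.imread("pics/top0.png"); s=cv2.imread("pics/side0.png")
crop=lambda i,u,v,w,h,k:cv2.resize(i[v:v+h,u:u+w],None,fx=k,fy=k,interpolation=cv2.INTER_CUBIC)
a=np.hstack([crop(t,u,v,53,66,5) for u,v in((181,201),(269,194),(416,194))])
b=np.hstack([crop(t,375,280,200,110,2),crop(s,395,70,195,110,2)])
o=np.zeros((560,800,3),np.uint8);o[:330,:795]=a;o[340:560,:790]=b
cv2.imwrite("pics/z1.png",o)
E
```

```text
(no output)
```

View pics/z1.png

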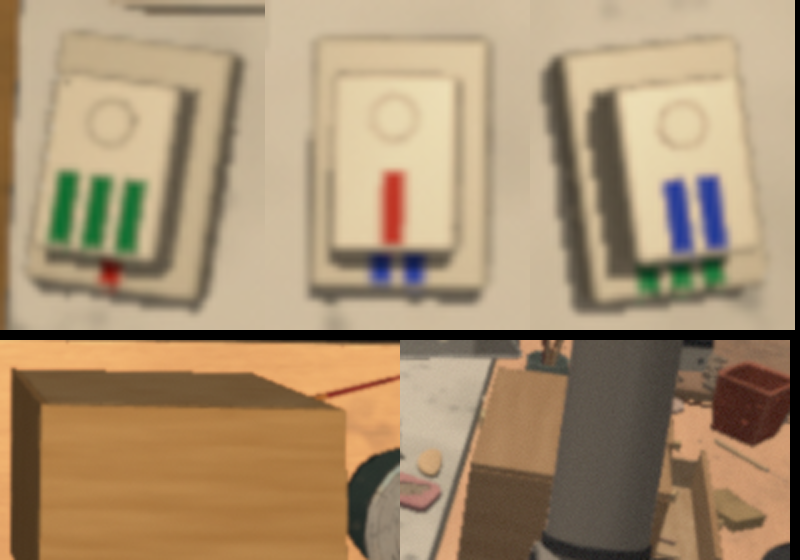

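The crops give usable top corners for all three uppers and lowers, plus the cabinet roof: top view (395,312) to (547,314), side view (430,131) and (445,84). Next I'll cast the rays and check the results against the known sizes.

Run:
```python
from h import *
T=Cam("top");S=Cam("side")
for a,b in(((395,312),(430,131)),((547.5,314),(445,84))):
    P,e=tri(T,a,S,b);print("cab",P.round(),e.round(1))
def quad(name,off,cs,z):
    P=np.array([T.plane(off[0]+(x-2)/5,off[1]+(y-2)/5,z)[:2] for x,y in cs])
    TL,TR,BR,BL=P; d=(TL+TR-BL-BR)/2; w=(TL+BL-TR-BR)/2
    print(name,"c",P.mean(0).round(1),"L %.1f W %.1f"%(np.hypot(*d),np.hypot(*w)),"yawL %.1f yawW %.1f"%(np.degrees(np.arctan2(d[1],d[0])),np.degrees(np.arctan2(-w[0],w[1]))))
o=[(181,201),(269,194),(416,194)]
U=[[(62,75),(180,88),(160,262),(46,248)],[(72,72),(196,78),(187,250),(66,247)],[(87,88),(208,77),(227,250),(108,264)]]
L=[[(62,33),(240,52),(200,300),(30,275)],[(48,38),(223,38),(218,293),(47,290)],[(35,57),(208,40),(233,280),(70,303)]]
for i in range(3): quad("up%d"%i,o[i],U[i],64);quad("lo%d"%i,o[i],L[i],28)
# colour stripes on uppers
hsv=cv2.cvtColor(T.img,cv2.COLOR_BGR2HSV)
# board by colour
m=cv2.inRange(hsv,(12,70,120),(30,255,255));m[:170]=0;m[250:]=0;m[:,:335]=0;m[:,410:]=0
c=max(cv2.findContours(m,0,2)[0],key=cv2.contourArea);r=cv2.minAreaRect(c);bx=cv2.boxPoints(r)
P=np.array([T.plane(*p,12)[:2] for p in bx]);print("board",P.mean(0).round(1),P.round(0).tolist())
```

```text
cab [ 325. -258.  214.] 0.5
cab [ 324. -560.  210.] 3.5
up0 c [464.3 170.4] L 82.2 W 56.0 yawL -3.5 yawW -5.2
lo0 c [465.3 171.4] L 121.1 W 87.3 yawL -6.1 yawW -5.8
up1 c [488.7 -46.6] L 81.7 W 57.9 yawL -1.0 yawW -0.9
lo1 c [487.4 -45.6] L 123.9 W 84.9 yawL 0.8 yawW 0.7
up2 c [ 492.2 -405.8] L 82.3 W 57.1 yawL 6.4 yawW 7.0
lo2 c [ 492.1 -406.5] L 119.1 W 83.1 yawL 7.0 yawW 7.8
board [ 529.2 -239.1] [[478.0, -172.0], [600.0, -193.0], [581.0, -307.0], [459.0, -285.0]]
```

Sizes check out. Upper and lower positions agree, and the cabinet roof is at z≈212, just under the gripper, so I'll go up first and then over stack C (blue on green).

Plan:
1. Blue to the board.
2. Green to C.
3. Red to A.
4. Blue to B.

```bash
cat > go.py <<'E'
# prints remaining shift in tool axes (m) to target x y z yaw(deg): python3 go.py x y z yaw
import sys;from h import *
from scipy.spatial.transform import Rotation as R
o=bot.get_obs();x,y,z,yw=map(float,sys.argv[1:])
A=R.from_euler("xyz",o["tcp_rot"]);B=R.from_euler("xyz",[np.pi,0,np.radians(yw)])
print("t",round(o["time"],2),"pos",np.round(o["tool_pos"],1),"yaw",round(np.degrees(o["tcp_rot"][2]),2),"q",np.round(o["joint_positions"],2),"F",np.round(o["contact_force"],1),"w",round(o["grip_width"],1))
print("shift mm",A.inv().apply(np.array([x,y,z])-o["tool_pos"]).round(1),"turn",(A.inv()*B).as_rotvec().round(4))
E
python3 -m crank '[[0,0,-0.03,0,0,0],[0,0,-0.03,0,0,0],[0,0,-0.03,0,0,0]]' 100
python3 -m crank '[[0.04,0,0,0,0,0.03],[0.04,0,0,0,0,0.03],[0.04,0,0,0,0,0.03],[0.04,0,0,0,0,0.03],[0.04,0,0,0,0,0.017]]'
python3 -m crank '[[0.04,0,0,0,0,0],[0.04,0,0,0,0,0],[0.04,0,0,0,0,0],[0.04,0,0,0,0,0],[0,0,0,0,0,0]]'
python3 go.py 492 -406 130 7
```

```text
time: 0.57
tool_pos: [134.4, -507.3, 317.5]
tcp_rot: [-3.141, -0.0, 0.259]
contact_force: [0.7, -0.1, -0.4]
grip_width: 91.7
finger_force: 0.0
time: 1.2
tool_pos: [331.5, -467.6, 316.6]
tcp_rot: [-3.141, 0.0, 0.121]
contact_force: [0.7, -0.8, 0.1]
grip_width: 91.6
finger_force: 0.0
time: 1.82
tool_pos: [491.4, -447.4, 315.2]
tcp_rot: [-3.14, 0.001, 0.125]
contact_force: [0.8, -0.0, -0.2]
grip_width: 91.6
finger_force: 0.0
t 1.82 pos [ 491.4 -447.4  315.2] yaw 7.17 q [-0.85  0.58  0.9   0.    1.66  0.59] F [ 0.8 -0.  -0.2] w 91.6
shift mm [  5.9 -40.7 185.2] turn [-0.0016  0.0005  0.0029]
```

```bash
python3 -m crank '[[0.006,-0.04,0,0,0,0.003],[0,0,0.045,0,0,0],[0,0,0.045,0,0,0],[0,0,0.045,0,0,0],[0,0,0.045,0,0,0]]'
python3 -m crank '[[0,0,0,0,0,0]]'
python3 go.py 492 -406 37 7
python3 - <<'E'
from h import *
T=Cam("top");S=Cam("side")
a=cv2.resize(T.img[180:280,390:490],None,fx=4,fy=4);b=cv2.resize(S.img[90:190,320:420],None,fx=4,fy=4)
cv2.imwrite("pics/c1.png",np.hstack([a,b]))
E
```

```text
time: 2.45
tool_pos: [489.1, -408.4, 135.6]
tcp_rot: [3.141, 0.0, 0.118]
contact_force: [0.4, -0.3, 0.3]
grip_width: 91.8
finger_force: 0.0
time: 2.58
tool_pos: [487.7, -406.8, 133.3]
tcp_rot: [-3.135, 0.005, 0.118]
contact_force: [-0.2, -0.9, 0.7]
grip_width: 91.6
finger_force: 0.0
t 2.58 pos [ 487.7 -406.8  133.3] yaw 6.77 q [-0.82  0.63  1.32 -0.    1.21  0.64] F [-0.2 -0.9  0.7] w 91.6
shift mm [ 4.9  0.3 96.3] turn [-0.0064  0.0052 -0.004 ]
```

View pics/c1.png

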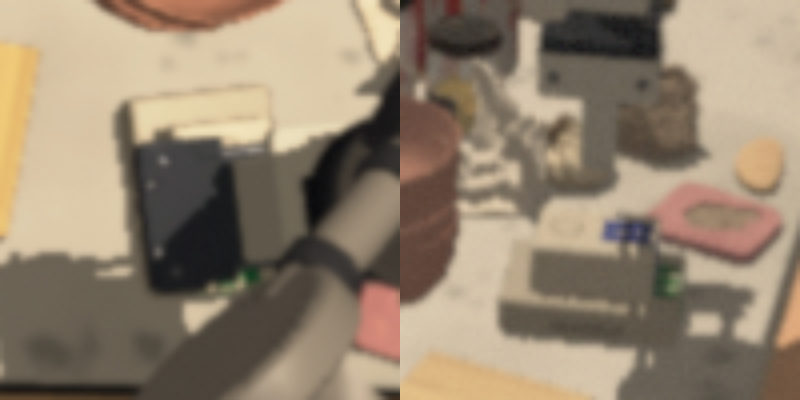

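In the side crop, the gripper stands centred over the blue-striped upper at about (600,230), with the fingers clear. Descending to grip.

```bash
python3 -m crank '[[0.004,0,0.03,0,0,-0.004],[0,0,0.03,0,0,0],[0,0,0.02,0,0,0],[0,0,0.016,0,0,0],[0,0,0,0,0,0]]'
python3 go.py 492 -406 37 7
python3 -m crank '[[0,0,0,0,0,0],[0,0,0,0,0,0],[0,0,0,0,0,0],[0,0,0,0,0,0],[0,0,0,0,0,0]]' 0
python3 -m crank '[[0,0,0,0,0,0],[0,0,0,0,0,0],[0,0,0,0,0,0]]'
python3 go.py 492 -406 37 7
```

```text
time: 3.3
tool_pos: [494.2, -408.0, 41.2]
tcp_rot: [3.141, -0.0, 0.123]
contact_force: [-0.1, 0.2, 0.2]
grip_width: 91.9
finger_force: 0.0
t 3.3 pos [ 494.2 -408.    41.2] yaw 7.03 q [-0.81  0.73  1.4  -0.    1.01  0.64] F [-0.1  0.2  0.2] w 91.9
shift mm [-2.  -2.3  4.2] turn [ 0.0004 -0.0002  0.0005]
time: 3.92
tool_pos: [494.3, -408.0, 41.2]
tcp_rot: [3.141, -0.0, 0.123]
contact_force: [-1.2, 0.3, 3.0]
grip_width: 59.9
finger_force: 30.0
time: 4.3
tool_pos: [494.3, -408.0, 41.2]
tcp_rot: [3.141, -0.0, 0.123]
contact_force: [-1.2, 0.3, 4.6]
grip_width: 59.7
finger_force: 30.0
t 4.3 pos [ 494.3 -408.    41.2] yaw 7.04 q [-0.81  0.73  1.4  -0.    1.01  0.64] F [-1.2  0.3  4.6] w 59.7
shift mm [-2.  -2.2  4.1] turn [ 0.0008 -0.0004  0.0007]
```

Gripped at 59.7 mm. Lift and carry it to the board.

```bash
python3 -m crank '[[0,0,-0.01,0,0,0],[0,0,-0.02,0,0,0],[0,0,-0.03,0,0,0],[0,0,-0.02,0,0,0]]'
python3 -m crank '[[0.01,-0.03,0,0,0,0.05],[0.01,-0.03,0,0,0,0.05],[0.01,-0.03,0,0,0,0.05],[0.01,-0.03,0,0,0,0.05],[0,-0.03,0,0,0,0.05]]'
python3 -m crank '[[0,0,0,0,0,0]]'
python3 go.py 529 -239 60 -8
```

```text
time: 4.8
tool_pos: [494.1, -407.6, 121.7]
tcp_rot: [-3.141, -0.0, 0.123]
contact_force: [-0.1, -0.7, -2.8]
grip_width: 59.7
finger_force: 30.0
time: 5.42
tool_pos: [530.8, -254.8, 120.3]
tcp_rot: [-3.141, 0.001, -0.129]
contact_force: [0.3, 0.4, -2.8]
grip_width: 59.8
finger_force: 30.0
time: 5.55
tool_pos: [530.4, -253.8, 120.4]
tcp_rot: [-3.14, 0.002, -0.125]
contact_force: [0.3, 0.5, -2.5]
grip_width: 59.6
finger_force: 30.0
t 5.55 pos [ 530.4 -253.8  120.4] yaw -7.14 q [-0.58  0.56  1.49  0.    1.1   1.12] F [ 0.3  0.5 -2.5] w 59.6
shift mm [ -3.2 -14.4  60.4] turn [-0.0013  0.0018  0.015 ]
```

```bash
python3 -m crank '[[-0.003,-0.014,0.02,0,0,0.015],[0,0,0.03,0,0,0],[0,0,0.025,0,0,0],[0,0,0.012,0,0,0],[0,0,0.004,0,0,0]]'
python3 -m crank '[[0,0,0.001,0,0,0],[0,0,0,0,0,0]]'
python3 go.py 529 -239 25 -8
```

```text
time: 6.18
tool_pos: [529.2, -242.4, 29.2]
tcp_rot: [-3.141, 0.001, -0.142]
contact_force: [0.0, -0.1, -2.8]
grip_width: 59.9
finger_force: 30.0
time: 6.42
tool_pos: [529.9, -242.3, 29.5]
tcp_rot: [3.141, -0.001, -0.142]
contact_force: [-1.0, 0.0, -2.8]
grip_width: 60.0
finger_force: 30.0
t 6.42 pos [ 529.9 -242.3   29.5] yaw -8.15 q [-0.56  0.66  1.59 -0.    0.89  1.15] F [-1.   0.  -2.8] w 60.0
shift mm [-1.3 -3.2  4.5] turn [ 0.0007 -0.0014 -0.0026]
```

```bash
python3 -m crank '[[0,0,0.002,0,0,0],[0,0,0.001,0,0,0],[0,0,0,0,0,0],[0,0,0,0,0,0]]'
python3 -m crank '[[0,0,0.001,0,0,0],[0,0,0,0,0,0],[0,0,0,0,0,0]]'
python3 go.py 529 -239 25 -8
```

```text
time: 6.92
tool_pos: [529.5, -242.0, 25.8]
tcp_rot: [3.141, -0.0, -0.142]
contact_force: [0.2, -0.6, -2.6]
grip_width: 59.6
finger_force: 30.0
time: 7.3
tool_pos: [529.6, -242.0, 25.2]
tcp_rot: [3.141, -0.0, -0.142]
contact_force: [-2.2, 0.9, 3.8]
grip_width: 59.9
finger_force: 30.0
t 7.3 pos [ 529.6 -242.    25.2] yaw -8.14 q [-0.56  0.67  1.59 -0.    0.88  1.15] F [-2.2  0.9  3.8] w 59.9
shift mm [-1.  -2.9  0.2] turn [ 0.0003 -0.0004 -0.0025]
```

Underside is on the board. Release and go to stack A (green on red).

```bash
python3 -m crank '[[0,0,0,0,0,0],[0,0,0,0,0,0],[0,0,0,0,0,0],[0,0,0,0,0,0]]' 100
python3 -m crank '[[0,0,-0.015,0,0,0],[0,0,-0.04,0,0,0],[0,0,-0.04,0,0,0],[0,0,-0.02,0,0,0]]'
python3 -m crank '[[-0.015,-0.04,0,0,0,-0.02],[-0.015,-0.045,0,0,0,-0.02],[-0.015,-0.045,0,0,0,0],[-0.015,-0.045,0,0,0,0],[-0.015,-0.045,0,0,0,0]]'
python3 -m crank '[[-0.01,-0.045,0,0,0,0],[-0.01,-0.045,0,0,0,0],[-0.01,-0.045,0,0,0,0],[-0.005,-0.04,0,0,0,0],[0,0,0,0,0,0]]'
python3 go.py 465 171 125 -5.5
```

```text
time: 7.8
tool_pos: [529.4, -242.0, 24.6]
tcp_rot: [3.141, 0.0, -0.142]
contact_force: [0.2, -0.3, 0.8]
grip_width: 91.3
finger_force: 0.0
time: 8.3
tool_pos: [530.4, -242.5, 143.4]
tcp_rot: [3.14, -0.004, -0.142]
contact_force: [-0.5, -1.1, -0.9]
grip_width: 91.6
finger_force: 0.0
time: 8.93
tool_pos: [479.7, -13.5, 140.9]
tcp_rot: [3.141, -0.002, -0.102]
contact_force: [-0.1, -0.1, 0.3]
grip_width: 92.0
finger_force: 0.0
time: 9.55
tool_pos: [462.8, 165.0, 140.7]
tcp_rot: [-3.141, -0.002, -0.098]
contact_force: [-0.5, -1.0, 0.3]
grip_width: 91.6
finger_force: 0.0
t 9.55 pos [462.8 165.  140.7] yaw -5.64 q [0.19 0.37 1.74 0.   1.03 1.86] F [-0.5 -1.   0.3] w 91.6
shift mm [ 1.5 -6.2 15.7] turn [-0.0007 -0.0016 -0.0024]
```

```bash
python3 -m crank '[[0.002,-0.006,0.03,0,0,-0.002],[0,0,0.03,0,0,0],[0,0,0.025,0,0,0],[0,0,0.015,0,0,0],[0,0,0,0,0,0]]'
python3 -m crank '[[0,0,0,0,0,0]]'
python3 go.py 465 171 38 -5.5
```

```text
time: 10.18
tool_pos: [465.3, 167.9, 39.4]
tcp_rot: [3.141, 0.001, -0.101]
contact_force: [0.9, 0.4, 0.2]
grip_width: 91.7
finger_force: 0.0
time: 10.3
tool_pos: [466.2, 168.4, 40.6]
tcp_rot: [-3.141, -0.002, -0.101]
contact_force: [-0.1, -0.5, -1.0]
grip_width: 91.5
finger_force: 0.0
t 10.3 pos [466.2 168.4  40.6] yaw -5.76 q [ 0.19  0.53  1.83 -0.    0.78  1.86] F [-0.1 -0.5 -1. ] w 91.5
shift mm [-1.5 -2.4  2.6] turn [-0.0003 -0.0015 -0.0045]
```

```bash
python3 -m crank '[[0,-0.002,0,0,0,-0.003],[0,0,0,0,0,0]]'
python3 -m crank '[[0,0,0,0,0,0],[0,0,0,0,0,0],[0,0,0,0,0,0],[0,0,0,0,0,0],[0,0,0,0,0,0]]' 0
python3 -m crank '[[0,0,0,0,0,0]]'
python3 go.py 465 171 38 -5.5
python3 -m crank '[[0,0,-0.01,0,0,0],[0,0,-0.02,0,0,0],[0,0,-0.03,0,0,0],[0,0,-0.04,0,0,0],[0,0,-0.01,0,0,0]]'
python3 go.py 494 -408 145 7
```

```text
time: 10.55
tool_pos: [466.1, 170.8, 40.3]
tcp_rot: [-3.141, -0.001, -0.097]
contact_force: [0.7, -0.0, -0.2]
grip_width: 91.9
finger_force: 0.0
time: 11.18
tool_pos: [465.7, 170.6, 39.6]
tcp_rot: [-3.142, 0.0, -0.097]
contact_force: [-0.1, 1.1, -0.0]
grip_width: 59.9
finger_force: 30.0
time: 11.3
tool_pos: [465.7, 170.6, 39.7]
tcp_rot: [-3.142, -0.0, -0.097]
contact_force: [0.2, 1.6, -0.5]
grip_width: 59.8
finger_force: 30.0
t 11.3 pos [465.7 170.6  39.7] yaw -5.57 q [0.2  0.53 1.83 0.   0.78 1.86] F [ 0.2  1.6 -0.5] w 59.8
shift mm [-0.7 -0.3  1.7] turn [-0.0001 -0.     -0.0012]
time: 11.92
tool_pos: [466.9, 170.7, 152.2]
tcp_rot: [-3.14, -0.005, -0.097]
contact_force: [0.1, 0.2, -2.0]
grip_width: 59.3
finger_force: 30.0
t 11.93 pos [466.9 170.7 152.2] yaw -5.57 q [ 0.2   0.37  1.71 -0.    1.06  1.86] F [ 0.1  0.2 -2. ] w 59.3
shift mm [ 83.1 573.3   7. ] turn [-0.0006 -0.0047 -0.2193]
```

A's upper is held. With lower C exposed, I'll measure it again to place accurately.

Run:
```python
from h import *
T=Cam("top");S=Cam("side")
cv2.imwrite("pics/t2.png",T.img)
a=cv2.resize(T.img[194:260,413:468],None,fx=7,fy=7,interpolation=cv2.INTER_CUBIC)
b=cv2.resize(S.img[130:186,335:395],None,fx=6.6,fy=6.6,interpolation=cv2.INTER_CUBIC)
o=np.zeros((462,800,3),np.uint8);o[:a.shape[0],:a.shape[1]]=a;o[:b.shape[0],400:400+b.shape[1]]=b
cv2.imwrite("pics/c2.png",o)
```

```text
(no output)
```

View pics/c2.png

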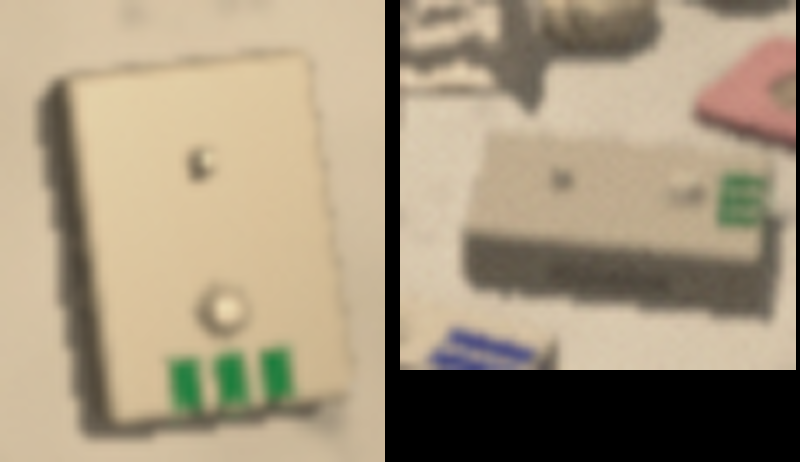

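Lower C is exposed, with the small key at (203,163), the big key at (225,310), and the top's corners at (68,78), (308,52), (345,395) and (113,420).

Run:
```python
from h import *
T=Cam("top")
g=lambda x,y,z:T.plane(413+(x-3)/7,194+(y-3)/7,z)[:2]
P=np.array([g(*c,28) for c in((68,78),(308,52),(345,395),(113,420))]);TL,TR,BR,BL=P
d=(TL+TR-BL-BR)/2;w=(TL+BL-TR-BR)/2
print(P.mean(0),np.hypot(*d),np.hypot(*w),np.degrees(np.arctan2(d[1],d[0])),np.degrees(np.arctan2(-w[0],w[1])))
s,b=g(203,163,34),g(224,310,34);d=s-b
print("keys",s,b,(s+b)/2,np.hypot(*d),np.degrees(np.arctan2(d[1],d[0])))
m=cv2.inRange(cv2.cvtColor(T.img,cv2.COLOR_BGR2HSV),(45,90,40),(90,255,255));m[:235]=0;m[262:]=0;m[:,:430]=0;m[:,:430]=0;m[:,462:]=0
M=cv2.moments(m,True);p=T.plane(M["m10"]/M["m00"],M["m01"]/M["m00"],28);print("stripes",p)
```

```text
[ 492.80287387 -405.15604324] 119.87857303413804 83.2823125662174 6.750829293253182 7.231594004333624
keys [ 517.88832446 -401.4964882 ] [ 467.14150883 -408.68458514] [ 492.51491664 -405.09053667] 51.25337094742094 8.062100281398436
stripes [ 442.92640754 -413.67080936   28.        ]
```

Vision and the earlier grip pose agree within about 2.5 mm, inside the keys' capture range. Carrying green over to C.

```bash
python3 -m crank '[[0.006,0.02,0,0,0,0],[0.006,0.04,0,0,0,0],[0.006,0.045,0,0,0,0],[0.006,0.045,0,0,0,0],[0.006,0.045,0,0,0,0]]'
python3 -m crank '[[0.006,0.045,0,0,0,0],[0.006,0.045,0,0,0,0],[0.006,0.045,0,0,0,0],[0.006,0.045,0,0,0,0],[0.006,0.045,0,0,0,0]]'
python3 -m crank '[[0.006,0.045,0,0,0,0],[0.006,0.04,0,0,0,0],[0.005,0.035,0,0,0,0],[0.004,0.015,0,0,0,-0.11],[0,0,0,0,0,-0.11]]'
python3 -m crank '[[0,0,0,0,0,0]]'
python3 go.py 493.2 -407.5 55 7.1
```

```text
time: 12.7
tool_pos: [475.5, -27.7, 147.9]
tcp_rot: [-3.141, 0.003, -0.097]
contact_force: [0.4, -0.2, -2.4]
grip_width: 59.5
finger_force: 30.0
time: 13.32
tool_pos: [483.6, -254.2, 147.6]
tcp_rot: [-3.14, 0.003, -0.097]
contact_force: [1.3, 0.1, -2.0]
grip_width: 59.5
finger_force: 30.0
time: 13.95
tool_pos: [491.4, -390.5, 146.7]
tcp_rot: [-3.139, 0.003, 0.125]
contact_force: [0.0, -0.0, -2.4]
grip_width: 60.0
finger_force: 30.0
time: 14.08
tool_pos: [491.6, -389.2, 147.3]
tcp_rot: [-3.138, 0.003, 0.121]
contact_force: [-0.7, 0.6, -3.0]
grip_width: 59.7
finger_force: 30.0
t 14.07 pos [ 491.6 -389.2  147.3] yaw 6.96 q [-0.79  0.6   1.33 -0.    1.22  0.66] F [-0.7  0.6 -3. ] w 59.7
shift mm [-0.4 18.7 92.2] turn [-0.0032  0.0026 -0.0025]
```

```bash
python3 -m crank '[[0,0.018,0.02,-0.003,0.003,-0.002],[0,0,0.03,0,0,0],[0,0,0.025,0,0,0],[0,0,0.015,0,0,0],[0,0,0,0,0,0]]'
python3 -m crank '[[0,0,0,0,0,0],[0,0,0,0,0,0]]'
python3 go.py 493.2 -407.5 39.7 7.1
```

```text
time: 14.7
tool_pos: [494.3, -406.9, 58.2]
tcp_rot: [3.141, -0.001, 0.124]
contact_force: [0.6, 0.3, -2.5]
grip_width: 59.8
finger_force: 30.0
time: 14.95
tool_pos: [495.4, -408.2, 61.0]
tcp_rot: [3.137, -0.004, 0.125]
contact_force: [0.6, 0.3, -3.1]
grip_width: 59.7
finger_force: 30.0
t 14.95 pos [ 495.4 -408.2   61. ] yaw 7.14 q [-0.81  0.71  1.38  0.    1.05  0.64] F [ 0.6  0.3 -3.1] w 59.7
shift mm [-2.2 -1.1 21.2] turn [ 0.0049 -0.0043  0.0007]
```

```bash
python3 -m crank '[[-0.002,-0.001,0.008,0,0,0],[0,0,0,0,0,0],[0,0,0,0,0,0]]'
python3 go.py 493.2 -407.5 39.7 7.1
python3 -m crank '[[0,0,0.004,0,0,0],[0,0,0,0,0,0],[0,0,0,0,0,0]]'
python3 go.py 493.2 -407.5 39.7 7.1
```

```text
time: 15.32
tool_pos: [492.8, -407.0, 51.7]
tcp_rot: [3.139, -0.003, 0.125]
contact_force: [-0.2, 0.5, -2.2]
grip_width: 60.0
finger_force: 30.0
t 15.32 pos [ 492.8 -407.    51.7] yaw 7.14 q [-0.81  0.71  1.4   0.    1.03  0.64] F [-0.2  0.5 -2.2] w 60.0
shift mm [ 0.3  0.5 12. ] turn [ 0.003  -0.0029  0.0008]
time: 15.7
tool_pos: [492.8, -407.0, 47.7]
tcp_rot: [3.139, -0.003, 0.125]
contact_force: [0.0, -0.3, -2.7]
grip_width: 59.7
finger_force: 30.0
t 15.7 pos [ 492.8 -407.    47.7] yaw 7.15 q [-0.81  0.72  1.4   0.    1.02  0.64] F [ 0.  -0.3 -2.7] w 59.7
shift mm [0.3 0.5 8. ] turn [ 0.003  -0.0029  0.0009]
```

```bash
python3 -m crank '[[0,0,0.004,0,0,0],[0,0,0,0,0,0]]'
python3 -m crank '[[0,0,0.002,0,0,0],[0,0,0,0,0,0]]'
python3 -m crank '[[0,0,0.0015,0,0,0],[0,0,0,0,0,0]]'
```

```text
time: 15.95
tool_pos: [492.6, -406.9, 43.3]
tcp_rot: [3.139, -0.003, 0.125]
contact_force: [-0.7, 0.2, -2.8]
grip_width: 59.8
finger_force: 30.0
time: 16.2
tool_pos: [492.8, -407.0, 41.5]
tcp_rot: [3.139, -0.003, 0.125]
contact_force: [0.2, -0.1, -2.9]
grip_width: 59.6
finger_force: 30.0
time: 16.45
tool_pos: [492.9, -407.3, 40.2]
tcp_rot: [3.138, -0.003, 0.125]
contact_force: [1.0, 0.5, -2.0]
grip_width: 59.7
finger_force: 29.9
```

```bash
python3 -m crank '[[0,0,0.001,0,0,0],[0,0,0,0,0,0]]'
python3 -m crank '[[0,0,0.001,0,0,0],[0,0,0,0,0,0]]'
```

```text
time: 16.7
tool_pos: [493.0, -407.3, 39.8]
tcp_rot: [3.138, -0.003, 0.125]
contact_force: [0.0, 0.3, 1.7]
grip_width: 60.1
finger_force: 30.0
time: 16.95
tool_pos: [493.1, -407.3, 39.8]
tcp_rot: [3.138, -0.004, 0.125]
contact_force: [-1.7, 1.0, 8.4]
grip_width: 59.9
finger_force: 30.0
```

Seated: the height is as expected (39.8 against 39.7) with only a vertical load. Release and go to B (red on blue).

```bash
python3 -m crank '[[0,0,0,0,0,0],[0,0,0,0,0,0],[0,0,0,0,0,0],[0,0,0,0,0,0]]' 100
python3 -m crank '[[0,0,-0.01,0,0,0],[0,0,-0.03,0,0,0],[0,0,-0.04,0,0,0],[0,0,-0.02,0,0,0]]'
python3 -m crank '[[0.005,-0.02,0,0,0,0],[0.005,-0.04,0,0,0,0],[0.005,-0.045,0,0,0,0],[0.005,-0.045,0,0,0,0],[0.005,-0.045,0,0,0,0]]'
python3 -m crank '[[0.005,-0.045,0,0,0,0],[0.005,-0.045,0,0,0,0],[0.005,-0.04,0,0,0,0],[0,-0.02,0,0,0,0.125],[0,0,0,0,0,0]]'
python3 -m crank '[[0,0,0,0,0,0]]'
python3 go.py 488 -46 40 0
```

```text
time: 17.45
tool_pos: [492.8, -407.0, 38.0]
tcp_rot: [3.139, -0.003, 0.125]
contact_force: [-0.3, -0.1, 0.7]
grip_width: 91.0
finger_force: 0.0
time: 17.95
tool_pos: [493.3, -407.6, 141.6]
tcp_rot: [3.135, -0.005, 0.125]
contact_force: [-0.4, 0.8, -0.1]
grip_width: 91.8
finger_force: 0.0
time: 18.58
tool_pos: [492.0, -207.0, 136.6]
tcp_rot: [3.14, -0.001, 0.125]
contact_force: [0.8, -0.4, -0.9]
grip_width: 92.0
finger_force: 0.0
time: 19.2
tool_pos: [487.9, -57.3, 136.5]
tcp_rot: [3.14, -0.001, 0.004]
contact_force: [0.2, -0.4, 0.5]
grip_width: 91.8
finger_force: 0.0
time: 19.32
tool_pos: [488.9, -59.6, 136.9]
tcp_rot: [3.139, -0.003, 0.002]
contact_force: [0.1, -0.3, 0.4]
grip_width: 91.7
finger_force: 0.0
t 19.32 pos [488.9 -59.6 136.9] yaw 0.14 q [-0.28  0.38  1.74 -0.    1.02  1.29] F [ 0.1 -0.3  0.4] w 91.7
shift mm [ -1.2 -13.8  96.9] turn [ 0.0027 -0.0027  0.0024]
```

```bash
python3 -m crank '[[-0.001,-0.013,0.02,0.002,-0.002,0.002],[0,0,0.03,0,0,0],[0,0,0.03,0,0,0],[0,0,0.015,0,0,0],[0,0,0,0,0,0]]'
python3 -m crank '[[0,0,0,0,0,0]]'
python3 go.py 488 -46 40 0
python3 - <<'E'
from h import *
T=Cam("top");S=Cam("side")
a=cv2.resize(T.img[200:266,182:237],None,fx=7,fy=7,interpolation=cv2.INTER_CUBIC)
b=cv2.resize(S.img[130:186,335:395],None,fx=6.6,fy=6.6,interpolation=cv2.INTER_CUBIC)
o=np.zeros((462,800,3),np.uint8);o[:a.shape[0],:a.shape[1]]=a;o[:b.shape[0],400:400+b.shape[1]]=b
cv2.imwrite("pics/c3.png",o)
E
```

```text
time: 19.95
tool_pos: [487.9, -47.1, 41.5]
tcp_rot: [3.141, 0.001, -0.003]
contact_force: [1.3, -0.1, 0.1]
grip_width: 91.9
finger_force: 0.0
time: 20.08
tool_pos: [489.1, -47.1, 43.1]
tcp_rot: [3.14, -0.003, -0.002]
contact_force: [0.9, -0.2, 1.0]
grip_width: 92.0
finger_force: 0.0
t 20.07 pos [489.1 -47.1  43.1] yaw -0.13 q [-0.25  0.52  1.84 -0.    0.78  1.32] F [ 0.9 -0.2  1. ] w 92.0
shift mm [-1.1 -1.1  3.1] turn [ 0.0011 -0.0029 -0.0023]
```

View pics/c3.png

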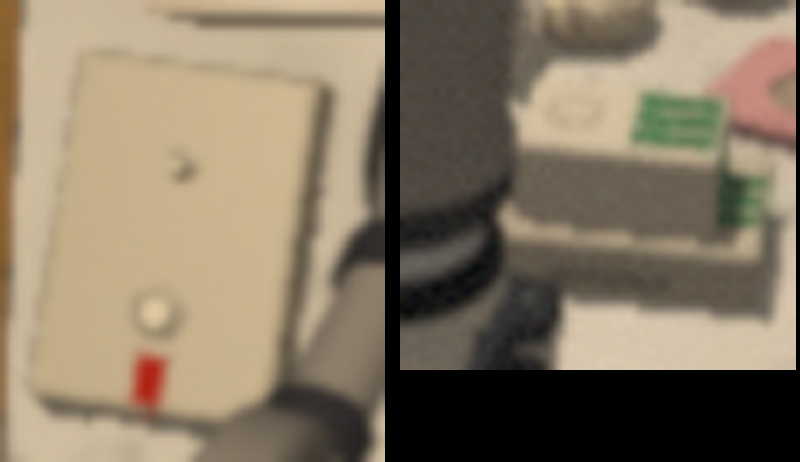

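Green is flush on the green lower at right. Lower A shows its keys at (180,166) and (157,315). I'll grip red and place A by its keys.

```bash
python3 -m crank '[[-0.001,-0.001,0.003,0,-0.003,-0.002],[0,0,0,0,0,0]]'
python3 -m crank '[[0,0,0,0,0,0],[0,0,0,0,0,0],[0,0,0,0,0,0],[0,0,0,0,0,0],[0,0,0,0,0,0]]' 0
python3 -m crank '[[0,0,0,0,0,0]]'
python3 go.py 488 -46 40 0
python3 -m crank '[[0,0,-0.01,0,0,0],[0,0,-0.02,0,0,0],[0,0,-0.03,0,0,0],[0,0,-0.03,0,0,0],[0,0,0,0,0,0]]'
python3 go.py 465 170 60 -5.6
python3 - <<'E'
from h import *
T=Cam("top");g=lambda x,y,z:T.plane(182+(x-3)/7,200+(y-3)/7,z)[:2]
s,b=g(180,166,34),g(156,315,34);d=s-b
print("keys",(s+b)/2,np.hypot(*d),np.degrees(np.arctan2(d[1],d[0])))
E
```

```text
time: 20.42
tool_pos: [487.4, -45.5, 39.3]
tcp_rot: [3.141, 0.002, 0.0]
contact_force: [-0.3, 0.2, 0.4]
grip_width: 91.8
finger_force: 0.0
time: 21.05
tool_pos: [487.5, -45.8, 39.3]
tcp_rot: [3.141, 0.001, -0.0]
contact_force: [-0.3, -2.0, -0.7]
grip_width: 59.9
finger_force: 30.0
time: 21.18
tool_pos: [487.5, -45.8, 39.3]
tcp_rot: [3.141, 0.002, -0.0]
contact_force: [-0.4, -2.6, -0.7]
grip_width: 60.1
finger_force: 30.0
t 21.18 pos [487.5 -45.8  39.3] yaw -0.01 q [-0.25  0.52  1.85 -0.    0.77  1.32] F [-0.4 -2.6 -0.7] w 60.1
shift mm [ 0.5  0.2 -0.7] turn [ 0.001   0.0015 -0.0002]
time: 21.8
tool_pos: [488.9, -45.6, 131.4]
tcp_rot: [3.14, -0.003, -0.0]
contact_force: [0.8, -0.0, -2.8]
grip_width: 59.8
finger_force: 30.0
t 21.8 pos [488.9 -45.6 131.4] yaw -0.01 q [-0.25  0.38  1.76 -0.    1.    1.32] F [ 0.8 -0.  -2.8] w 59.8
shift mm [ -24.2 -215.7   71. ] turn [ 0.0014 -0.0033  0.0976]
keys [464.38150772 173.42475347] 52.37826873370392 -6.852595413177349
```

```bash
python3 -m crank '[[-0.004,-0.03,0,0,0,0.02],[-0.004,-0.04,0,0,0,0.02],[-0.004,-0.04,0,0,0,0.02],[-0.004,-0.04,0,0,0,0.02],[-0.004,-0.04,0,0,0,0.02]]'
python3 -m crank '[[0,-0.02,0,0,0,0],[0,0,0,0,0,0],[0,0,0,0,0,0]]'
python3 go.py 465 171.2 60 -5.8
```

```text
time: 22.48
tool_pos: [474.4, 146.2, 127.5]
tcp_rot: [3.14, 0.005, -0.101]
contact_force: [-0.4, -0.3, -2.2]
grip_width: 59.7
finger_force: 30.0
time: 22.85
tool_pos: [476.9, 164.3, 128.1]
tcp_rot: [3.14, 0.004, -0.1]
contact_force: [-0.8, 0.7, -3.0]
grip_width: 59.9
finger_force: 30.0
t 22.85 pos [476.9 164.3 128.1] yaw -5.74 q [ 0.18  0.41  1.72 -0.    1.02  1.85] F [-0.8  0.7 -3. ] w 59.9
shift mm [-12.3  -5.8  68.1] turn [0.0017 0.0036 0.001 ]
```

```bash
python3 -m crank '[[-0.012,-0.006,0.02,0.002,0.004,0.001],[0,0,0.03,0,0,0],[0,0,0.018,0,0,0],[0,0,0.005,0,0,0],[0,0,0,0,0,0]]'
python3 -m crank '[[0,0,0,0,0,0],[0,0,0,0,0,0]]'
python3 go.py 465 171.2 39.3 -5.8
```

```text
time: 23.48
tool_pos: [466.5, 171.6, 56.2]
tcp_rot: [-3.141, -0.002, -0.102]
contact_force: [-0.1, 0.8, -1.4]
grip_width: 59.9
finger_force: 30.0
time: 23.72
tool_pos: [466.8, 172.2, 56.8]
tcp_rot: [-3.14, -0.004, -0.101]
contact_force: [0.1, 0.8, -2.1]
grip_width: 59.6
finger_force: 30.0
t 23.73 pos [466.8 172.2  56.8] yaw -5.81 q [0.2  0.5  1.82 0.   0.82 1.87] F [ 0.1  0.8 -2.1] w 59.6
shift mm [-1.8  1.2 17.5] turn [-0.0016 -0.0037 -0.0001]
```

```bash
python3 -m crank '[[-0.002,0.001,0.006,-0.001,-0.003,0],[0,0,0,0,0,0],[0,0,0,0,0,0]]'
python3 -m crank '[[0,0,0.004,0,0,0],[0,0,0,0,0,0],[0,0,0,0,0,0]]'
python3 -m crank '[[0,0,0.004,0,0,0],[0,0,0,0,0,0]]'
python3 go.py 465 171.2 39.3 -5.8
```

```text
time: 24.1
tool_pos: [464.3, 171.4, 50.0]
tcp_rot: [-3.141, 0.001, -0.101]
contact_force: [0.2, -0.7, -1.6]
grip_width: 59.9
finger_force: 30.0
time: 24.48
tool_pos: [464.3, 171.3, 46.0]
tcp_rot: [-3.141, 0.001, -0.101]
contact_force: [0.6, 0.1, -1.5]
grip_width: 59.7
finger_force: 30.0
time: 24.72
tool_pos: [464.1, 171.3, 41.8]
tcp_rot: [3.142, 0.001, -0.101]
contact_force: [-0.2, -0.2, -2.2]
grip_width: 60.2
finger_force: 30.0
t 24.73 pos [464.1 171.3  41.8] yaw -5.8 q [0.2  0.52 1.83 0.   0.79 1.87] F [-0.2 -0.2 -2.2] w 60.2
shift mm [0.9 0.  2.5] turn [0.0001 0.0012 0.    ]
```

```bash
python3 -m crank '[[0,0,0.0015,0,0,0],[0,0,0,0,0,0]]'
python3 -m crank '[[0,0,0.001,0,0,0],[0,0,0,0,0,0]]'
python3 -m crank '[[0,0,0.001,0,0,0],[0,0,0,0,0,0]]'
```

```text
time: 24.98
tool_pos: [464.3, 171.3, 40.5]
tcp_rot: [-3.141, 0.001, -0.101]
contact_force: [0.2, -1.2, -1.8]
grip_width: 60.1
finger_force: 30.0
time: 25.22
tool_pos: [464.3, 171.3, 39.6]
tcp_rot: [-3.141, 0.001, -0.101]
contact_force: [-0.0, -0.4, -1.4]
grip_width: 59.8
finger_force: 30.0
time: 25.48
tool_pos: [464.4, 171.4, 39.2]
tcp_rot: [-3.141, 0.0, -0.101]
contact_force: [-1.7, -0.0, 4.2]
grip_width: 59.6
finger_force: 30.0
```

Seated at 39.2. Release and go to blue on the board.

```bash
python3 -m crank '[[0,0,0,0,0,0],[0,0,0,0,0,0],[0,0,0,0,0,0],[0,0,0,0,0,0]]' 100
python3 -m crank '[[0,0,-0.01,0,0,0],[0,0,-0.03,0,0,0],[0,0,-0.04,0,0,0],[0,0,-0.02,0,0,0]]'
python3 -m crank '[[0.01,0.02,0,0,0,0],[0.012,0.04,0,0,0,0],[0.012,0.045,0,0,0,0],[0.012,0.045,0,0,0,0],[0.012,0.045,0,0,0,0]]'
python3 -m crank '[[0.012,0.045,0,0,0,0],[0.012,0.045,0,0,0,0],[0.012,0.045,0,0,0,0],[0.01,0.045,0,0,0,0],[0.003,0.03,0,0,0,0.04]]'
python3 -m crank '[[0,0,0,0,0,0],[0,0,0,0,0,0]]'
python3 go.py 529.6 -242 25.2 -8.14
```

```text
time: 25.98
tool_pos: [464.4, 171.3, 38.6]
tcp_rot: [-3.141, 0.001, -0.101]
contact_force: [0.3, -0.2, 0.8]
grip_width: 90.6
finger_force: 0.0
time: 26.48
tool_pos: [465.3, 171.5, 141.3]
tcp_rot: [-3.14, -0.003, -0.101]
contact_force: [-0.6, 0.3, -0.1]
grip_width: 91.7
finger_force: 0.0
time: 27.1
tool_pos: [502.6, -30.0, 139.4]
tcp_rot: [-3.141, -0.0, -0.101]
contact_force: [0.5, -0.4, -0.2]
grip_width: 92.0
finger_force: 0.0
time: 27.72
tool_pos: [530.0, -244.6, 139.1]
tcp_rot: [3.141, -0.0, -0.143]
contact_force: [0.7, 0.6, -0.6]
grip_width: 91.5
finger_force: 0.0
time: 27.98
tool_pos: [529.7, -241.8, 138.7]
tcp_rot: [-3.141, 0.001, -0.141]
contact_force: [0.5, 0.8, -1.0]
grip_width: 91.8
finger_force: 0.0
t 27.98 pos [ 529.7 -241.8  138.7] yaw -8.07 q [-0.56  0.53  1.49  0.    1.13  1.15] F [ 0.5  0.8 -1. ] w 91.8
shift mm [ -0.    0.3 113.5] turn [-0.0006  0.0008  0.0012]
```

```bash
python3 -m crank '[[0,0,0.03,0,0,0],[0,0,0.04,0,0,0],[0,0,0.03,0,0,0],[0,0,0.012,0,0,0],[0,0,0,0,0,0]]'
python3 -m crank '[[0,0,0,0,0,0],[0,0,0,0,0,0]]'
python3 go.py 529.6 -242 25.2 -8.14
python3 - <<'E'
from h import *
T=Cam("top");S=Cam("side")
a=cv2.resize(T.img[196:262,268:323],None,fx=7,fy=7,interpolation=cv2.INTER_CUBIC)
b=cv2.resize(S.img[280:350,265:350],None,fx=4.7,fy=4.7,interpolation=cv2.INTER_CUBIC)
o=np.zeros((462,800,3),np.uint8);o[:a.shape[0],:a.shape[1]]=a;o[:b.shape[0],400:400+b.shape[1]]=b
cv2.imwrite("pics/c4.png",o)
E
```

```text
time: 28.6
tool_pos: [529.9, -241.6, 26.5]
tcp_rot: [-3.141, 0.001, -0.14]
contact_force: [-0.1, -0.1, 0.0]
grip_width: 91.9
finger_force: 0.0
time: 28.85
tool_pos: [530.5, -242.7, 27.8]
tcp_rot: [3.141, -0.001, -0.141]
contact_force: [0.4, 1.5, -0.4]
grip_width: 91.7
finger_force: 0.0
t 28.85 pos [ 530.5 -242.7   27.8] yaw -8.08 q [-0.56  0.67  1.59 -0.    0.89  1.15] F [ 0.4  1.5 -0.4] w 91.7
shift mm [-1.  -0.6  2.6] turn [ 0.0008 -0.0015  0.001 ]
```

View pics/c4.png

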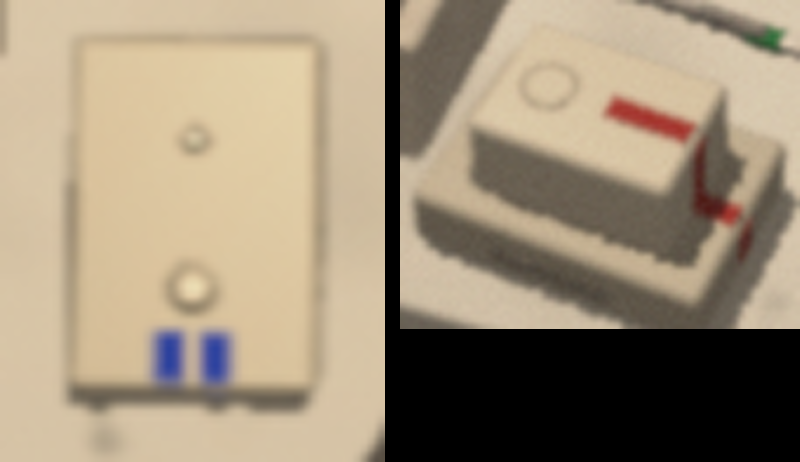

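Red is flush on the red lower. Lower B's keys are at (195,139) and (192,288). Gripping blue.

```bash
python3 -m crank '[[-0.001,0,0.003,0,0,0],[0,0,0,0,0,0]]'
python3 -m crank '[[0,0,0,0,0,0],[0,0,0,0,0,0],[0,0,0,0,0,0],[0,0,0,0,0,0],[0,0,0,0,0,0]]' 0
python3 -m crank '[[0,0,0,0,0,0]]'
python3 -m crank '[[0,0,-0.01,0,0,0],[0,0,-0.03,0,0,0],[0,0,-0.04,0,0,0],[0,0,-0.03,0,0,0],[0,0,0,0,0,0]]'
python3 go.py 488.8 -46 60 0
python3 - <<'E'
from h import *
T=Cam("top");g=lambda x,y,z:T.plane(268+(x-3)/7,196+(y-3)/7,z)[:2]
s,b=g(195,139,34),g(192,288,34);d=s-b
print("keys",(s+b)/2,np.hypot(*d),np.degrees(np.arctan2(d[1],d[0])))
E
```

```text
time: 29.2
tool_pos: [528.6, -242.2, 23.3]
tcp_rot: [-3.141, 0.001, -0.141]
contact_force: [-0.3, -0.8, 0.7]
grip_width: 91.4
finger_force: 0.0
time: 29.82
tool_pos: [528.9, -242.2, 23.5]
tcp_rot: [-3.141, 0.001, -0.141]
contact_force: [-0.3, 0.2, 0.1]
grip_width: 59.8
finger_force: 30.0
time: 29.95
tool_pos: [528.9, -242.2, 23.5]
tcp_rot: [-3.141, 0.001, -0.141]
contact_force: [-0.2, -0.2, 0.5]
grip_width: 59.5
finger_force: 30.0
time: 30.58
tool_pos: [530.2, -243.0, 136.1]
tcp_rot: [3.139, -0.004, -0.141]
contact_force: [-0.1, 0.4, -3.5]
grip_width: 60.0
finger_force: 30.0
t 30.57 pos [ 530.2 -243.   136.1] yaw -8.09 q [-0.56  0.53  1.49 -0.    1.12  1.15] F [-0.1  0.4 -3.5] w 60.0
shift mm [ -69.  -189.4   75.4] turn [ 0.0024 -0.0043 -0.1412]
keys [488.33550886 -45.64409799] 51.70828957598918 0.32253291831775843
```

```bash
python3 -m crank '[[-0.015,-0.03,0,0,0,0],[-0.015,-0.04,0,0,0,0],[-0.015,-0.045,0,0,0,0],[-0.015,-0.045,0,0,0,0],[-0.008,-0.025,0,0,0,-0.07]]'
python3 -m crank '[[0,0,0,0,0,-0.07],[0,0,0.03,0,0,0],[0,0,0.02,0,0,0],[0,0,0,0,0,0],[0,0,0,0,0,0]]'
python3 go.py 489 -45.7 60 0.1
```

```text
time: 31.25
tool_pos: [485.6, -47.2, 131.7]
tcp_rot: [-3.14, 0.005, -0.068]
contact_force: [1.1, -0.7, -2.8]
grip_width: 59.6
finger_force: 30.0
time: 31.88
tool_pos: [487.5, -49.5, 83.4]
tcp_rot: [-3.141, 0.001, -0.001]
contact_force: [0.3, -0.0, -2.2]
grip_width: 59.5
finger_force: 30.0
t 31.88 pos [487.5 -49.5  83.4] yaw -0.07 q [-0.26  0.45  1.81  0.    0.88  1.31] F [ 0.3 -0.  -2.2] w 59.5
shift mm [ 1.5 -3.8 23.4] turn [-0.0004  0.0012 -0.003 ]
```

```bash
python3 -m crank '[[0.0015,-0.004,0.012,0,0.001,-0.003],[0,0,0.012,0,0,0],[0,0,0.006,0,0,0],[0,0,0,0,0,0],[0,0,0,0,0,0]]'
python3 -m crank '[[0,0,0,0,0,0]]'
python3 go.py 489 -45.7 39.5 0.1
```

```text
time: 32.5
tool_pos: [489.3, -45.6, 53.7]
tcp_rot: [-3.141, -0.001, 0.002]
contact_force: [0.5, 0.1, -2.4]
grip_width: 60.2
finger_force: 30.0
time: 32.62
tool_pos: [489.4, -45.7, 53.9]
tcp_rot: [-3.142, -0.001, 0.002]
contact_force: [-0.4, 0.7, -1.8]
grip_width: 59.7
finger_force: 30.0
t 32.62 pos [489.4 -45.7  53.9] yaw 0.1 q [-0.25  0.5   1.83  0.    0.81  1.32] F [-0.4  0.7 -1.8] w 59.7
shift mm [-0.4  0.  14.4] turn [-0.     -0.0012 -0.0001]
```

```bash
python3 -m crank '[[0,0,0.005,0,0,0],[0,0,0,0,0,0]]'
python3 -m crank '[[0,0,0.004,0,0,0],[0,0,0,0,0,0]]'
python3 -m crank '[[0,0,0.003,0,0,0],[0,0,0,0,0,0]]'
python3 -m crank '[[0,0,0.0015,0,0,0],[0,0,0,0,0,0]]'
python3 -m crank '[[0,0,0.001,0,0,0],[0,0,0,0,0,0]]'
```

```text
time: 32.88
tool_pos: [488.8, -45.5, 48.2]
tcp_rot: [-3.141, 0.0, 0.002]
contact_force: [0.1, -0.1, -1.5]
grip_width: 60.0
finger_force: 30.0
time: 33.12
tool_pos: [488.9, -45.5, 44.2]
tcp_rot: [-3.141, 0.0, 0.002]
contact_force: [-0.1, 0.4, -2.7]
grip_width: 59.8
finger_force: 30.0
time: 33.38
tool_pos: [489.1, -45.6, 41.4]
tcp_rot: [-3.141, -0.0, 0.002]
contact_force: [0.2, -1.1, -2.1]
grip_width: 59.8
finger_force: 30.0
time: 33.62
tool_pos: [489.4, -45.8, 40.1]
tcp_rot: [3.141, -0.001, 0.002]
contact_force: [0.9, -1.9, -2.2]
grip_width: 60.0
finger_force: 30.0
time: 33.88
tool_pos: [489.5, -45.8, 39.5]
tcp_rot: [3.141, -0.001, 0.002]
contact_force: [0.3, -1.8, 2.8]
grip_width: 59.7
finger_force: 30.0
```

Seated at 39.5. Release, rise and move back clear, then look.

```bash
python3 -m crank '[[0,0,0.0005,0,0,0],[0,0,0,0,0,0]]'
python3 -m crank '[[0,0,0,0,0,0],[0,0,0,0,0,0],[0,0,0,0,0,0],[0,0,0,0,0,0]]' 100
python3 -m crank '[[0,0,-0.01,0,0,0],[0,0,-0.03,0,0,0],[0,0,-0.04,0,0,0],[0,0,-0.04,0,0,0],[0,0,-0.03,0,0,0]]'
python3 -m crank '[[0,0.03,-0.03,0,0,0],[0,0.04,-0.03,0,0,0],[0,0.04,0,0,0,0],[0,0.04,0,0,0,0],[0,0.03,0,0,0,0]]'
python3 -m crank '[[0,0,0,0,0,0],[0,0,0,0,0,0]]'
python3 - <<'E'
from h import *
T=Cam("top");S=Cam("side")
a=cv2.resize(T.img[140:270,182:477],None,fx=2.7,fy=2.7,interpolation=cv2.INTER_CUBIC)[:,:796]
cr=lambda u,v:cv2.resize(S.img[v:v+56,u:u+66],None,fx=4,fy=4,interpolation=cv2.INTER_CUBIC)
b=np.hstack([cr(275,285),cr(300,210),cr(335,132)])
o=np.zeros((600,800,3),np.uint8);o[:a.shape[0],:a.shape[1]]=a;o[360:360+b.shape[0],:b.shape[1]]=b
cv2.imwrite("pics/f1.png",o)
E
```

```text
time: 34.12
tool_pos: [489.5, -45.8, 39.5]
tcp_rot: [3.141, -0.002, 0.002]
contact_force: [-2.2, -2.1, 7.9]
grip_width: 59.6
finger_force: 30.0
time: 34.62
tool_pos: [489.1, -45.5, 38.4]
tcp_rot: [-3.141, -0.0, 0.002]
contact_force: [0.4, 0.3, -0.1]
grip_width: 90.7
finger_force: 0.0
time: 35.25
tool_pos: [489.3, -45.6, 191.1]
tcp_rot: [3.141, -0.003, 0.002]
contact_force: [0.3, -0.5, -1.1]
grip_width: 91.8
finger_force: 0.0
time: 35.88
tool_pos: [489.0, -227.1, 249.3]
tcp_rot: [3.141, -0.001, 0.001]
contact_force: [0.7, 0.8, -0.6]
grip_width: 91.7
finger_force: 0.0
time: 36.12
tool_pos: [489.2, -225.0, 248.8]
tcp_rot: [-3.141, -0.001, 0.002]
contact_force: [-0.8, -0.2, 0.4]
grip_width: 91.7
finger_force: 0.0
```

View pics/f1.png

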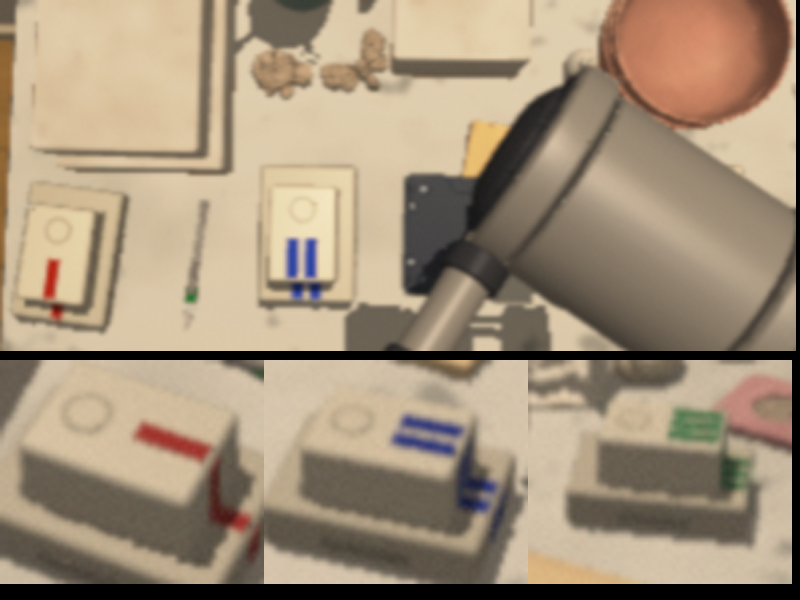

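The final picture shows red on red at (55,260), blue on blue at (303,240) and green on green (side crop at (660,440)). All sit flush with stripes together, and the fish and moth look undisturbed at (280,70) and (355,65). Handing in.

```bash
python3 -c "
from plant import bot
print(bot.close_job())"
```

```text
the job is handed in; nothing more can be done
None
```

All three moulds are closed by their own halves, stripes matching and seated on the keys by final height and picture; the clay fish and moth were left where they were, and the job was handed in at about 36 s of the 115 s allowed.

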